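Hold the gasket press in the green band

ROBOT

A 6-joint arm with a two-finger parallel gripper is mounted at the origin on a cart in front of the work surface, level with it; the furniture and walls round the work are solid. World frame = base frame: x ahead of the robot, y to its left, z up, the work surface at z = 0. Lengths are in m, angles in rad, forces in N, time in s.
With the tool pointing down it reaches from about 0.275 to 1 m from the base axis. Payload 8.4 kg.
Tool frame: the origin (TCP) lies on the centre line of the jaws, within the pads' length; the fingertips stand 17 mm ahead of it and the grasp point (between the pads) lies 2 mm behind it (bot.tcp_to_tips is the y of the fingertips in the tool frame, in m); y points along the fingers, z is the direction in which the jaws open and shut, and the axes are right-handed (so a half turn about y gives the same grasp; the last joint's range is limited). The gripper opens to 85 mm and grips with 20 to 120 N. Pads are 22 mm wide; open, the fingers measure 114 mm over their backs; the gripper's body (76 mm by 85 mm) begins 54 mm behind the grasp point. The pads swing forward as they close: fully open they stand 13 mm farther back than shut.
Start: joints at [1.3, 0.353, 1.633, -0, 1.155, -0.002], TCP at [0.166, 0.603, 0.248] pointing down, gripper open.
Joint ranges: [-2.63, 2.63], [-0.92, 2.1], [0.06, 2.66], [-1.3, 4.44], [0, 2.69], [-3.02, 3.02]. Speed limits (rad/s): [2.22, 2.22, 2.79, 3.14, 3.14, 3.14].

INTERFACE

Orientations are given as a unit quaternion [x, y, z, w].
In Python, from workcell import bot, hand, kinematics, get_obs, vision, hand_in gives the robot as it stands. The module is installed in compiled form; this text tells all that it offers. Calls block until the motion is done:
- bot.reach(position, orientation): joint-space move of the TCP to a pose.
- bot.servo_line(position, ori=None, velocity=0.15): straight line of the TCP; ori=None keeps the orientation; velocity is the mean speed in m/s.
- bot.goto_joints(angles): joint-space move.
- hand.move_gripper(opening, strength=None): finger opening in m; strength is the grip in N (None keeps the last); returns when the fingers have stopped.
- bot.dwell(seconds).
- kinematics.solve_ik(position, orientation): joint angles nearest the present ones, or None.
- get_obs(): the state.
- vision.read_camera(name): name is "scene" or "top" or "wrist"; returns a dict with "frame" (420x560x3 uint8, red, green, blue), "intrinsics" (3x3 intrinsics, pixels), "view" (4x4, takes a point from world to camera coordinates). Camera axes: x right, y down, z forward; pixel columns grow to the right and rows downward; lengths in m; the calibration is good to about 2 mm. A picture is of the moment at which its call begins. There is no depth.
A pose or a line that the arm cannot do raises bot.IKError and nothing moves.
- hand_in(): hands the job in, once; it reports no verdict.
The state is a dict: "time_s": time; "joint_pos": joint angles; "joint_vel": joint speeds; "joint_efforts": joint torques, N m; "position": TCP position; "orientation": TCP orientation; "wrist_force": force on the tool from outside, world axes, zero at the start; "ft_torque": the same for the moment, N m; "gripper_width": finger opening in m.
Only numpy, scipy, OpenCV 4.12 (cv2) and the standard library are available. Lean on these libraries where they do the work, as an engineer would, in place of code of your own. Each camera call takes 0.05 s, during which the arm holds its last target.

TASK

Free the small hand press by turning its black wing knob clockwise (seen from above) a quarter turn to its stop, then push the round black palm pad down until the red pointer stands in the green band of the scale, never into the red one, so that the foot presses the copper gaskets flat in their nest. Keep it there for about three seconds and finish while still holding it down; leave the knob open and do not disturb the clamp, the flange and the vial beside the press.

Things in the scene. Friction and masses are not known exactly. Their poses are not given: they have to be found in the camera images.
- press: Fixed hand press: grey base plate 140 x 220 x 12 mm (centre 20 mm to +y of the origin), two guide posts up to 138 mm high at x = +45 mm, y = +-20 mm, a blue head on them, a white scale plate (36 mm wide, top at 120 mm, 60 mm to -y of the origin, face at x = +30 mm) and a lock pillar. Origin on the worktop level under the plate; own x points to the rear of the press (away from the robot at yaw 0), y to its left, z up.
- lock_knob (a joint): Angle of the lock knob, rad. 0 to 0.3 at the start = locked: the yellow tongue below the knob stands under the steel lug of the head and blocks it. It grows as the knob is turned clockwise seen from above; the tongue is clear of the lug above about 1.1 and the stop is at 1.571 (tongue then points to -x of the press). Light friction (0.06 N m), stays where it is left.
- knob_grip (a point): Centre of the knob's wing, on the vertical knob axis, 123.5 mm above the worktop; turns with the knob. Black wing 12 mm thick along the point's x, 44 mm long along its y, 30 mm high (15 mm above and below this point), over a disc of 30 mm diameter; at joint value 0 the wing lies along the y of the press. Axis at x = 0, y = +95 mm of the press.
- press_head (a joint): Travel of the blue head with pad and pointer, m: 0 = up (rest, held by its spring), grows downward, end stop 0.030. Green band 0.014 to 0.022, red band from 0.026 down. Net upward spring force about 3 N plus 0.2 N per mm; the foot meets the gaskets at about 0.008 and adds 1.5 N plus 0.5 N per mm from there (about 13 N in all at 0.018). Springs back when let go.
- palm_pad: Round black palm pad on top of the head, 44 mm diameter, 12 mm thick; moves down with the head and swivels a little about its own vertical axis. Origin on that axis, 140 mm below its top face.
- pad_top (a point): Centre of the pad's flat top face, 140 mm above the worktop when the head is up; at x = -15 mm, y = 0 of the press. Push straight down here.
- press_foot: Black rubber foot, 36 mm diameter, on a sprung steel rod under the head, below the pad; it bears on the gaskets. (Origin as the press, moved with the foot.)
- nest (a point): Centre of the nest's floor, a steel disc with a low rim (inner diameter 54 mm) under the foot, 20 mm above the worktop.
- copper_gasket_pack: Loose stack of copper gaskets, 49 mm diameter, 10 mm high, lying in the nest from the start; origin at the centre of its underside.
- gaskets_center (a point): Centre of the copper gasket stack, half-way up.
- green_mark (a point): Middle of the green band on the scale plate, 88 mm above the worktop: the pointer is level with it at 18 mm travel (106 mm high at rest).
- kf_clamp: Bystander: loose aluminium ring clamp with a red wing nut, 57 x 88 x 17 mm, lying to the left (+y) of the press. Origin under its middle.
- cf_blank: Bystander: loose round steel blank flange, 70 mm diameter, 13 mm high, to the left (+y) of the press. Origin under its centre.
- vial_3: Bystander: loose glass vial with white cap, 22 mm diameter, 68 mm high, standing to the right (-y) of the press. Origin under its centre.
Things that resemble listed ones, but are neither listed nor needed, are in the scene too. Leave any purple look-alike of the copper_gasket_pack alone.

How it is judged:
On the way, in this order (a step that is already met when the one before it is completed fails the run):
1. the lock knob is turned clockwise to its stop, with the head still up (value of joint lock_knob above 1.3 rad and value of joint press_head below 0.005 m), for 0.2 s.
2. the robot holds the pad down with the pointer in the green band and the foot on the gaskets, for two seconds (value of joint press_head between 0.0135 and 0.0225 m and contact force between any of the fingers, the arm and palm_pad above 4 N and contact force between press_foot and copper_gasket_pack above 2 N and value of joint lock_knob above 1.3 rad), for 2 s.
At the end, for the whole second after the job is handed in: Robot still pushes the pad (over 4 N); head at rest 13.5 to 22.5 mm down; foot bears on the gaskets (over 2 N), which lie within 6 mm of the nest centre; lock knob over 1.3 rad; clamp, flange and vial within 20 mm of their start, vial upright (all of step 2 and horizontal distance between gaskets_center and nest below 0.006 m and velocity of joint press_head between -0.01 and 0.01 m/s and distance of each of kf_clamp, cf_blank, vial_3 from where it was at the start of the episode below 0.02 m and angle between vial_3's own z axis and vertical below 0.2 rad); the arm keeps its last pose, push and grip.
It fails at once if the pointer is driven into the red band (more than 26 mm travel) (value of joint press_head above 0.026 m).
It fails at once if the clamp, flange or vial beside the press is pushed away or knocked over (distance of any of kf_clamp, cf_blank, vial_3 from where it was at the start of the episode above 0.02 m or angle between vial_3's own z axis and vertical above 0.3 rad).
It also fails if it takes over 45 s, if anything falls off the work surface, if the arm or the gripper's body presses on something with over 40 N, if the wrist force passes 120 N, or if a joint passes its speed limit or range.

## Working session

There is one attempt and no reset: what is moved stays moved. The work goes in short steps, each a Python script; the robot and the scene stay as the last script left them, time stands still between calls to the robot, and variables do not carry over. Pictures are saved under pics/ and viewed, and the job is handed in when it is done.

```bash
mkdir -p pics
python3 - <<'E'
from workcell import bot, hand, kinematics, get_obs, vision
import cv2,numpy as np
for n in ["scene","top","wrist"]:
    c=vision.read_camera(n); cv2.imwrite(f"pics/{n}0.png",c["frame"][:,:,::-1]); np.savez(f"pics/{n}0.npz",**c)
    print(n,c["intrinsics"].tolist(),np.round(c["view"],4).tolist())
o=get_obs();print(o)
E
```

```text
scene [[475.5226840587804, 0.0, 279.76145020572665], [0.0, 475.5226840587804, 212.75598405861342], [0.0, 0.0, 1.0]] [[0.7315, -0.6816, -0.0162, -0.3786], [-0.3982, -0.4077, -0.8217, 0.3183], [0.5535, 0.6076, -0.5697, 0.7068], [0.0, 0.0, 0.0, 1.0]]
top [[401.2508941892858, 0.0, 272.10796068093936], [0.0, 401.2508941892858, 209.95248412388912], [0.0, 0.0, 1.0]] [[0.0101, -0.9999, -0.0057, 0.0335], [-0.9974, -0.0097, -0.0719, 0.5446], [0.0718, 0.0064, -0.9974, 0.9232], [0.0, 0.0, 0.0, 1.0]]
wrist [[315.93055892423445, 0.0, 279.8404740414202], [0.0, 315.93055892423445, 212.24525912087054], [0.0, 0.0, 1.0]] [[0.2658, 0.964, -0.0009, -0.6238], [0.9185, -0.253, 0.304, -0.0379], [0.2928, -0.0817, -0.9527, 0.3793], [0.0, 0.0, 0.0, 1.0]]
{'time_s': 0.15, 'joint_pos': array([ 1.29957123e+00,  3.53492139e-01,  1.63394301e+00,  1.99266295e-06,
        1.15520023e+00, -2.39050530e-03]), 'joint_vel': array([ 2.94049351e-06, -1.78117641e-03, -1.46288475e-03, -1.06079293e-03,
        4.14847036e-05,  3.75789380e-05]), 'joint_efforts': array([ 3.72176255e-04, -6.05635858e+01, -3.42337167e+01,  4.27306668e-05,
        6.17062833e-03,  4.12481859e-05]), 'position': array([0.16590908, 0.60222997, 0.24774089]), 'orientation': array([ 0.70109338, -0.0948126 ,  0.09471077, -0.70036313]), 'wrist_force': array([-0.98541394, -0.74846152, -0.53832922]), 'ft_torque': array([-0.00831094, -0.00601772,  0.00273717]), 'gripper_width': 0.0853404722736506}
```

View pics/scene0.png

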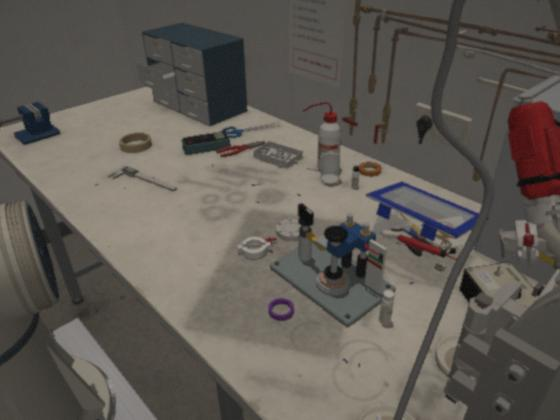

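View pics/top0.png

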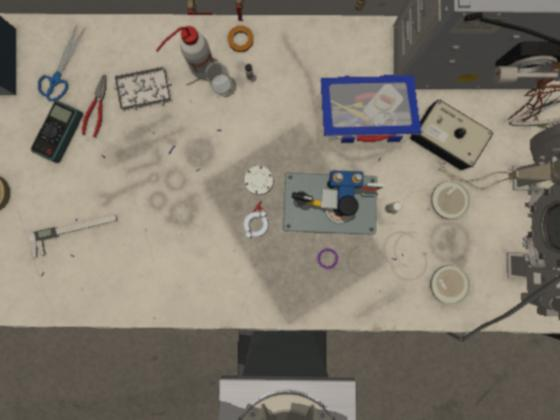

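The top view shows the press plate around pixels (284–378, 173–234), the knob near (302,198) and the pad near (347,206). The flange is at (259,180), the clamp at (256,223) and the vial at (395,208). I'll zoom in on both views.

Run:
```python
import cv2
a=cv2.imread("pics/top0.png")[160:250,270:410]; cv2.imwrite("pics/topz.png",cv2.resize(a,None,fx=5.6,fy=5.6,interpolation=cv2.INTER_CUBIC))
a=cv2.imread("pics/scene0.png")[195:325,230:410]; cv2.imwrite("pics/scz.png",cv2.resize(a,None,fx=4.4,fy=4.4,interpolation=cv2.INTER_CUBIC))
```

```text
(no output)
```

View pics/topz.png

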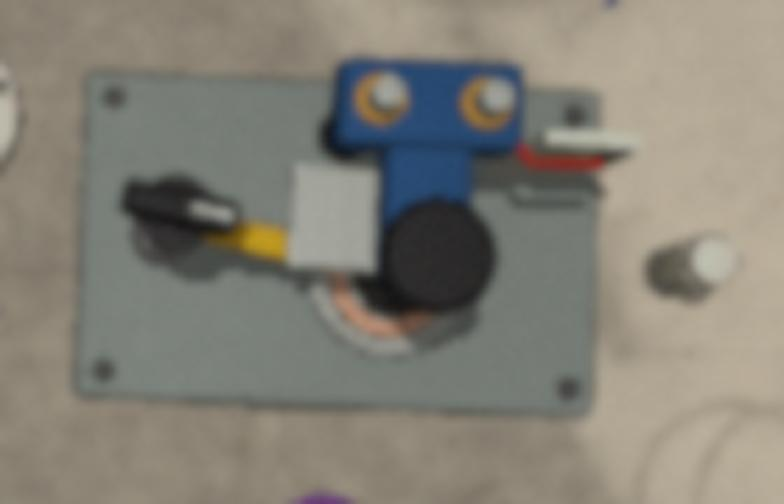

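View pics/scz.png

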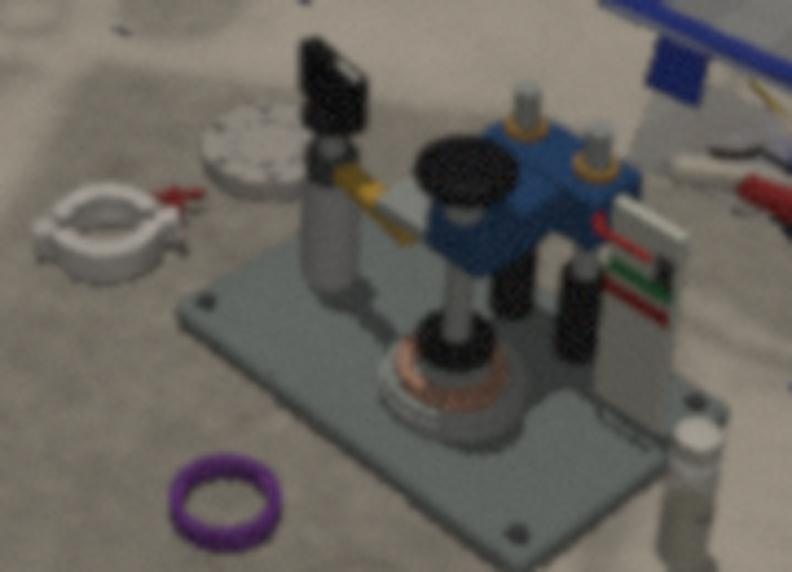

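```bash
cat > h.py <<'E'
import numpy as np
T=np.load("pics/top0.npz");S=np.load("pics/scene0.npz")
def proj(c,p):
    q=c["view"][:3,:3]@p+c["view"][:3,3]; r=c["intrinsics"]@q; return r[:2]/r[2]
def w(P,l):
    x,y,a=P; l=np.array(l,float); c,s=np.cos(a),np.sin(a)
    return np.array([x+c*l[0]-s*l[1],y+s*l[0]+c*l[1],l[2]])
def zt(u,v):return np.array([(u+.5)/5.6-.5+270,(v+.5)/5.6-.5+160])
def zs(u,v):return np.array([(u+.5)/4.4-.5+230,(v+.5)/4.4-.5+195])
E
python3 - <<'E'
from h import *
from scipy.optimize import least_squares
obs=[(T,zt(88,72),(.07,.13,.012)),(T,zt(600,92),(.07,-.09,.012)),(T,zt(590,415),(-.07,-.09,.012)),(T,zt(74,398),(-.07,.13,.012)),
(T,zt(439,255),(-.015,0,.14)),(T,zt(389,90),(.045,.02,.138)),(T,zt(498,97),(.045,-.02,.138)),
(S,zs(467,172),(-.015,0,.14)),(S,zs(528,88),(.045,.02,.138)),(S,zs(598,126),(.045,-.02,.138)),(S,zs(178,308),(-.07,.13,.012)),(S,zs(730,408),(.07,-.09,.012)),(S,zs(518,572),(-.07,-.09,.012))]
f=lambda P:np.concatenate([proj(c,w(P,l))-u for c,u,l in obs])
r=least_squares(f,[.55,-.13,0],loss='soft_l1'); P=r.x;print(P);print(np.round(f(P).reshape(-1,2),2))
np.save("P.npy",P)
print("pad",w(P,(-.015,0,.14)),"knob",w(P,(0,.095,.1235)))
# knob wing: ends of wing top in zoom (top)
def back(c,u,z):
    R=c["view"][:3,:3];t=c["view"][:3,3];o=-R.T@t;d=R.T@np.linalg.inv(c["intrinsics"])@np.r_[u,1];return o+d*(z-o[2])/d[2]
for e in [(126,197),(236,213),(181,204)]: print(back(T,zt(*e),.1385))
for q in [0,.15,.3]:
    for s in (1,-1):
        # clockwise: wing dir rotates by -q
        d=np.array([np.sin(q),np.cos(q)])*.022*s
        u=proj(T,w(P,(d[0],.095+d[1],.1385)));print(q,s,(u-[270,160]+.5)*5.6-.5)
E
```

```text
[ 0.56203936 -0.11879339 -0.02910315]
[[-0.31 -0.44]
 [ 0.64 -0.51]
 [ 1.21  0.69]
 [ 0.    0.07]
 [ 0.55 -0.02]
 [ 0.35  0.21]
 [ 0.27 -0.3 ]
 [-0.59 -2.29]
 [-0.48  0.12]
 [-0.13  0.61]
 [-2.46 -0.75]
 [ 0.64 -0.3 ]
 [-0.01 -0.57]]
pad [ 0.54704571 -0.1183569   0.14      ] knob [ 0.56480377 -0.02383362  0.1235    ]
[ 0.56739559 -0.00268637  0.1385    ]
[ 0.56187228 -0.04310585  0.1385    ]
[ 0.56500207 -0.02290236  0.1385    ]
0 1 [123.66926321 202.26129687]
0 -1 [243.4246458  206.86180805]
0.15 1 [124.6606383  193.39491693]
0.15 -1 [242.46612091 215.73850884]
0.3 1 [126.97259095 184.78401457]
0.3 -1 [240.1825311  224.36891117]
```

```bash
cat >> h.py <<'E'
from scipy.spatial.transform import Rotation as R
def ori(a):  # tool z horizontal at world angle a, y down
    z=np.array([np.cos(a),np.sin(a),0]);y=np.array([0,0,-1.]);return R.from_matrix(np.c_[np.cross(y,z),y,z]).as_quat()
E
python3 - <<'E'
from h import *
from workcell import bot, kinematics
print(bot.tcp_to_tips)
P=np.load("P.npy");k=w(P,(0,.095,.13));pd=w(P,(-.015,0,.2))
for a0 in (0,np.pi):
  for q in (.107,.8,1.55):
    j=kinematics.solve_ik(k,ori(P[2]-q+a0));print(a0,q,None if j is None else np.round(j,2))
  for q in (0,1.55):
    j=kinematics.solve_ik(pd,ori(P[2]-q+a0));print("pad",None if j is None else np.round(j,2))
E
```

```text
0.017
0 0.107 [-0.04  0.4   1.86 -0.    0.88  0.09]
0 0.8 [-0.04  0.4   1.86 -0.    0.88  0.78]
0 1.55 [-0.04  0.4   1.86 -0.    0.88  1.53]
pad [-0.22  0.3   1.82 -0.    1.02 -0.19]
pad [-0.22  0.3   1.82 -0.    1.02  1.36]
3.141592653589793 0.107 None
3.141592653589793 0.8 [-0.04  0.4   1.86  0.    0.88 -2.36]
3.141592653589793 1.55 [-0.04  0.4   1.86 -0.    0.88 -1.61]
pad [-0.22  0.3   1.82 -0.    1.02  2.95]
pad [-0.22  0.3   1.82 -0.    1.02 -1.78]
```

Run:
```python
from h import *
from workcell import bot, hand, get_obs, vision
import cv2
P=np.load("P.npy");k=w(P,(0,.095,.20))
bot.reach(k,ori(P[2]-.107)); hand.move_gripper(.05,25)
c=vision.read_camera("wrist");cv2.imwrite("pics/w1.png",c["frame"][:,:,::-1])
c=vision.read_camera("top");a=c["frame"][150:250,240:400,::-1];cv2.imwrite("pics/t1.png",cv2.resize(a,None,fx=5,fy=5))
o=get_obs();print(o["time_s"],o["position"],k,o["gripper_width"],o["wrist_force"])
```

```text
3.325 [ 0.56479264 -0.0238291   0.19998574] [ 0.56480377 -0.02383362  0.2       ] 0.0504374800296522 [0.10636199 0.65375355 0.94120219]
```

View pics/w1.png

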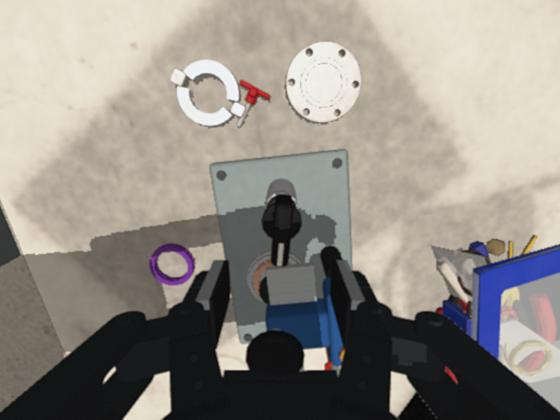

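Run:
```python
from h import *
from workcell import bot, hand, get_obs, vision
P=np.load("P.npy")
c=vision.read_camera("wrist")
for q in (0.,.107,.25):
  for s in (1,-1):
    print(q,[np.round(proj(c,w(P,(np.sin(q)*.022*s+np.cos(q)*.006*t,.095+np.cos(q)*.022*s-np.sin(q)*.006*t,.1385)))).tolist() for t in (1,-1)])
print("padtop",proj(c,w(P,(-.015,0,.14))))
```

```text
0.0 [[288.0, 205.0], [268.0, 207.0]]
0.0 [[294.0, 269.0], [276.0, 271.0]]
0.107 [[292.0, 206.0], [272.0, 206.0]]
0.107 [[291.0, 270.0], [273.0, 270.0]]
0.25 [[297.0, 208.0], [277.0, 205.0]]
0.25 [[286.0, 271.0], [268.0, 269.0]]
padtop [275.0518223  363.19594119]
```

The wing lies at (282,200)–(281,268), which matches the prediction, and the pad and lug are where I expected them. Next I descend, grip and turn.

Run:
```python
from h import *
from workcell import bot, hand, get_obs, vision
import cv2
P=np.load("P.npy");k=w(P,(0,.095,.13))
def s(t):
    o=get_obs();print(t,round(o["time_s"],2),np.round(o["position"],4),round(o["gripper_width"],4),np.round(o["wrist_force"],1),np.round(o["ft_torque"],2),np.round(o["joint_pos"][5],3))
    return o
bot.servo_line(k,ori(P[2]-.107),.1); o=s("down")
if abs(o["wrist_force"][2])<8:
    hand.move_gripper(0.0,30); s("grip")
    for q in (.5,.9,1.3,1.55): bot.reach(k,ori(P[2]-q)); s(q)
c=vision.read_camera("wrist");cv2.imwrite("pics/w2.png",c["frame"][:,:,::-1])
c=vision.read_camera("scene");a=c["frame"][175:325,220:420,::-1];cv2.imwrite("pics/s2.png",cv2.resize(a,None,fx=4,fy=4))
```

```text
down 4.22 [ 0.5652 -0.0239  0.1304] 0.0501 [-0.5 -0.   0.2] [-0.    0.03 -0.03] 0.091
grip 4.65 [ 0.5657 -0.0238  0.1307] 0.0111 [2.4 0.5 3.9] [ 0.18 -0.23 -0.09] 0.091
0.5 5.12 [ 0.5656 -0.0237  0.1307] 0.0114 [2.6 0.6 4.9] [ 0.22 -0.17 -0.1 ] 0.485
0.9 5.58 [ 0.5655 -0.0236  0.1308] 0.0114 [2.1 2.1 5.5] [ 0.37 -0.15 -0.12] 0.885
1.3 6.05 [ 0.5654 -0.0234  0.1307] 0.0113 [-0.2  2.9  5.4] [ 0.59 -0.01 -0.07] 1.285
1.55 6.4 [ 0.5653 -0.0233  0.1307] 0.0109 [1.7 3.7 6.3] [ 0.64  0.01 -0.05] 1.535
```

View pics/s2.png

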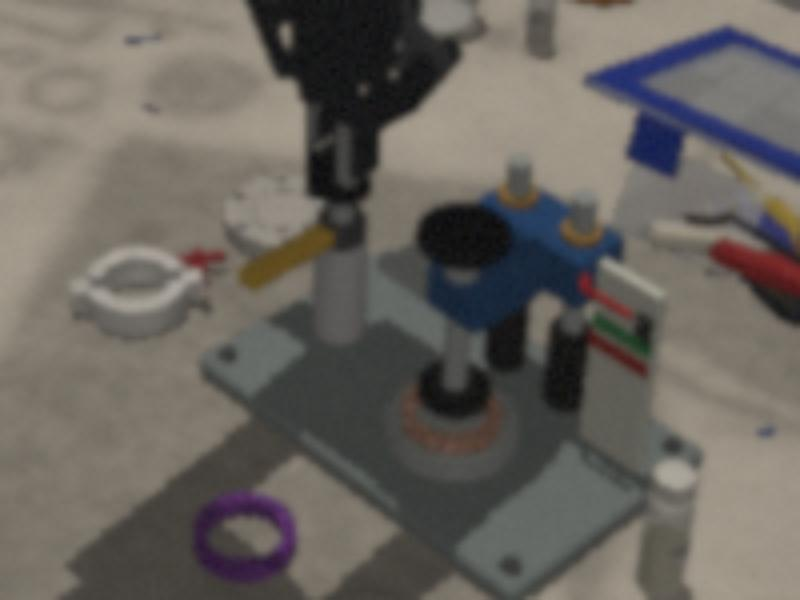

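View pics/w2.png

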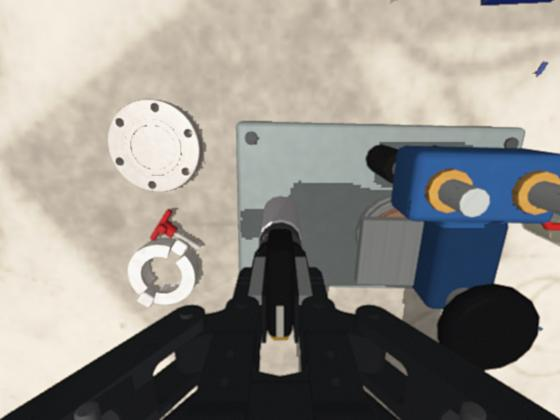

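The tongue now points to the press's −x, from (340,235) to (245,275), so the knob is open. The head is still up. I'll release, lift clear, and approach the pad with the fingers closed.

Run:
```python
from h import *
from workcell import bot, hand, get_obs, vision
import cv2
P=np.load("P.npy");q=ori(P[2]-1.55)
def s(t):
    o=get_obs();print(t,round(o["time_s"],2),np.round(o["position"],4),round(o["gripper_width"],4),np.round(o["wrist_force"],1));return o
bot.dwell(.3)
hand.move_gripper(.035); s("open")
bot.servo_line(w(P,(0,.095,.20)),q,.12); hand.move_gripper(0.,30)
bot.reach(w(P,(-.015,0,.20)),q); s("over")
bot.servo_line(w(P,(-.015,0,.163)),q,.1); bot.dwell(.2); f0=s("near")["wrist_force"][2]
z=.163
while z>.150:
    z-=.001; bot.servo_line(w(P,(-.015,0,z)),q,.02); o=get_obs()
    if o["wrist_force"][2]-f0>2: break
o=s("contact z=%.3f"%z)
c=vision.read_camera("wrist");cv2.imwrite("pics/w3.png",c["frame"][:,:,::-1])
c=vision.read_camera("scene");a=c["frame"][175:325,220:420,::-1];cv2.imwrite("pics/s3.png",cv2.resize(a,None,fx=4,fy=4))
```

```text
open 7.15 [ 0.5645 -0.0239  0.1297] 0.0346 [0.3 0.3 0.4]
over 8.78 [ 0.5468 -0.1193  0.2   ] 0.0002 [-0.5 -0.2 -0.6]
near 9.5 [ 0.5475 -0.1183  0.1637] -0.0002 [ 1.  -0.4 -0.7]
contact z=0.156 11.25 [ 0.5472 -0.1184  0.1561] 0.0002 [ 0.2 -0.   3. ]
```

View pics/s3.png

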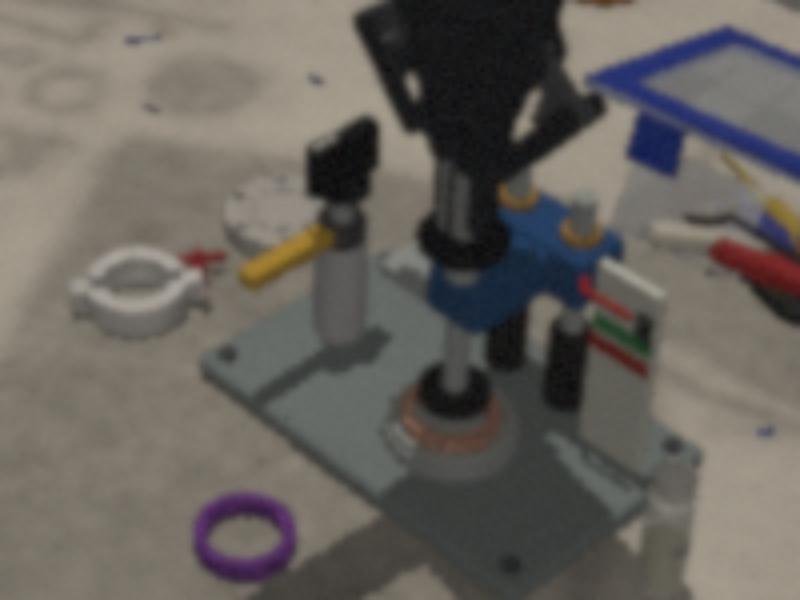

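View pics/w3.png

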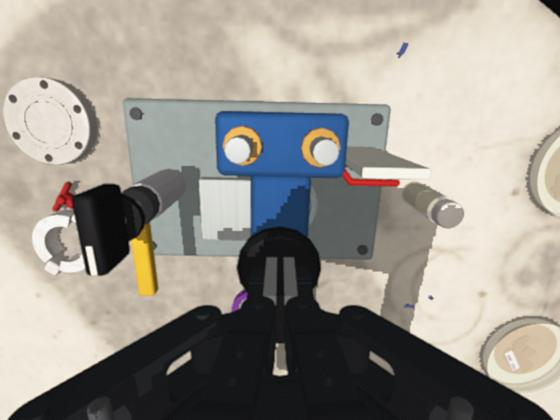

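The fingertips stand on the pad, first contact came at TCP z ≈ 0.156–0.157, and the tongue is clear. I'll push down about 18 mm, watching the force as I go.

Run:
```python
from h import *
from workcell import bot, hand, get_obs, vision
import cv2
P=np.load("P.npy");q=ori(P[2]-1.55)
for z in (.152,.148,.145,.142,.140,.1385):
    bot.servo_line(w(P,(-.015,0,z)),q,.02); o=get_obs();print(z,round(o["time_s"],2),np.round(o["position"],4),np.round(o["wrist_force"],1))
    if o["wrist_force"][2]>25: break
bot.dwell(.3);o=get_obs();print(round(o["time_s"],2),np.round(o["position"],4),np.round(o["wrist_force"],1))
c=vision.read_camera("wrist");cv2.imwrite("pics/w4.png",c["frame"][:,:,::-1])
c=vision.read_camera("scene");np.savez("pics/s4.npz",**c);a=c["frame"][175:325,220:420,::-1];cv2.imwrite("pics/s4.png",cv2.resize(a,None,fx=4,fy=4,interpolation=cv2.INTER_CUBIC))
for h in (.106,.092,.088,.084,.080):
    print(h,(proj(c,w(P,(.03,-.06,h)))-[220,175]+.5)*4-.5)
```

```text
0.152 11.7 [ 0.5472 -0.1184  0.1519] [ 0.1 -0.1  4.2]
0.148 12.05 [ 0.5472 -0.1184  0.1482] [-0.3  0.2  6.5]
0.145 12.35 [ 0.5472 -0.1184  0.1454] [-0.9  1.   7.9]
0.142 12.65 [ 0.5473 -0.1184  0.1426] [-2.   0.3 10.3]
0.14 12.9 [ 0.5473 -0.1184  0.1407] [-2.6  1.  12.6]
0.1385 13.15 [ 0.5473 -0.1184  0.1393] [-1.7 -0.7 13.7]
13.45 [ 0.5473 -0.1184  0.1394] [-2.9  1.2 12.4]
0.106 [623.38917555 305.26582251]
0.092 [620.38336061 328.96529512]
0.088 [619.53462961 335.65714989]
0.084 [618.69031161 342.31421023]
0.08 [617.85037227 348.93674681]
```

View pics/s4.png

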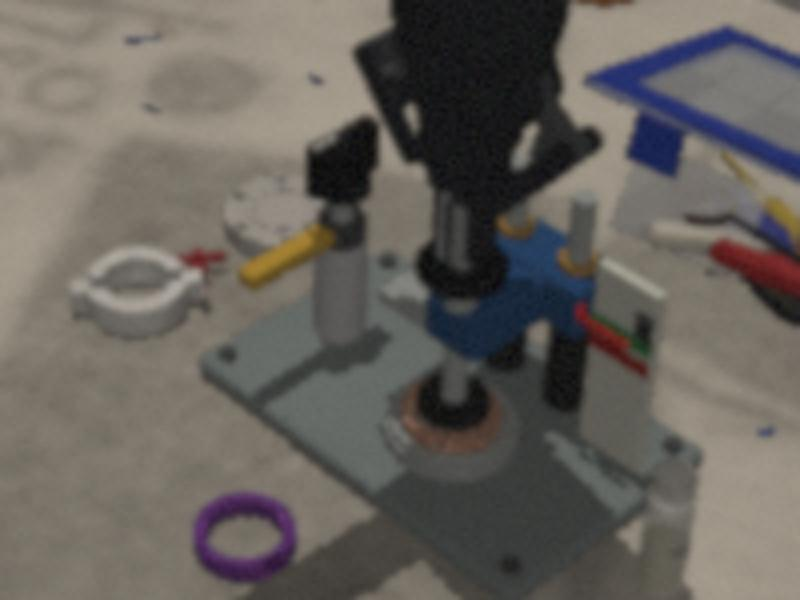

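Travel from the TCP is about 17 mm, from the force about 18 mm, and from the pointer shift (585,280)→(582,312) about 19 mm. All three are inside the green band, so I hold here and check again.

Run:
```python
from workcell import bot, get_obs, vision, hand_in
import numpy as np,cv2
bot.dwell(3.2);o=get_obs();print(round(o["time_s"],2),np.round(o["position"],4),np.round(o["wrist_force"],1),abs(o["joint_vel"]).max())
c=vision.read_camera("scene");a=c["frame"][175:325,220:420,::-1];cv2.imwrite("pics/s5.png",cv2.resize(a,None,fx=4,fy=4,interpolation=cv2.INTER_CUBIC))
```

```text
16.75 [ 0.5473 -0.1184  0.1394] [-2.3 -0.5 13.8] 0.002076182830193942
```

View pics/s5.png

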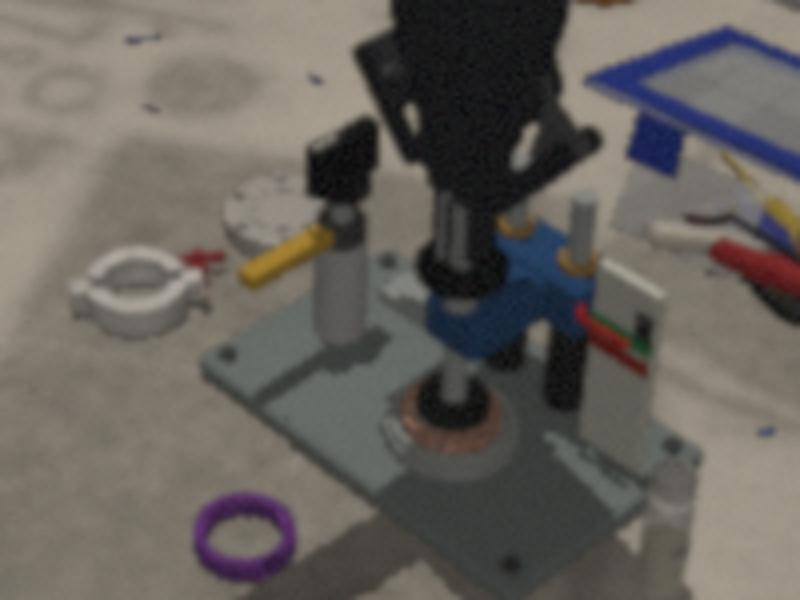

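The picture hasn't changed: the pointer is still over the green band near (615,330). The foot sits on the gaskets at (453,410), the tongue is open, and the clamp, flange and vial are where they were. I'm handing the job in now.

```bash
python3 -c "
from workcell import hand_in
print(hand_in())"
```

```text
the job is handed in; nothing more can be done
None
```

I turned the lock knob clockwise to about 1.55 rad, with the head still up. Then I let go of it and pushed the palm pad down with closed fingertips. I held it there for over 3 s and handed in while still pressing, at about 17 s of the 45 s allowed.

**Travel:** the three estimates differ slightly but all fall inside the green band. They are about 17 mm from the gripper height, about 18 mm from the push force (12–14 N measured) and about 19 mm from the pointer's shift in the picture.

**Last picture:** the foot is on the gaskets, the tongue is clear of the lug, and the clamp, flange and vial look unmoved with the vial upright. I judged this by eye and did not measure the positions of the gaskets or of those three objects.

No check failed, but the hand-in reports no verdict, so I can't confirm the final score.

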